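# Load the label dispenser and shut its keeper

### The job

Reload the label dispenser under the meter cabinet: take the tall paper roll off its sloping peg on the white peg board, lower it (do not drop it) all the way down onto the dispenser's upright spindle, then swing the keeper bar shut over it until it snaps into its detent. Leave the short roll on its peg and everything else where it stands, and let go at the end.

Things in the scene. Friction and masses are not known exactly. Their poses are not given: they have to be found in the camera images.
- tall_roll: The roll to load: white paper roll on a brown cardboard core, cylinder 60 mm in diameter, 80 mm long, 28 mm through bore, about 0.15 kg. Origin: centre of its lower end; z along the bore to its upper end. It starts over one of the stand's pegs, resting on the board, so z leans 30 degrees from vertical towards the robot; draw it 62 mm along z to free it. Its upper end stays up on the spindle.
- short_roll: The other roll, to be left on its peg: same paper, diameter and bore, but only 45 mm long, so the peg's end shows above it. Origin and axes as for the tall roll. Which of the two pegs carries which roll varies.
- peg_stand: Fixed stand: white peg board 190 mm deep, 290 mm wide, sloping 30 degrees from level, its far (+x) edge the higher, 123 mm up. Two steel pegs, 22 mm in diameter and 60 mm long, stand square to the board, at y = +65 and -65 mm, leaning 30 degrees from vertical towards the stand's -x. Origin: on the ledge below the board's centre; the pegs' roots lie 75 mm above it; z up.
- dispenser: Fixed label dispenser: grey base 230 x 100 x 10 mm. Origin: centre of its underside, on the spindle's axis; z up, x along its length. At x = +85 mm (far end) is the keeper bar's hinge post, 20 mm thick; at x = -88 mm (near end) the catch post, 22 x 34 mm, 90 mm tall, with a lug up to 113 mm on its -y side against which the shut bar lies.
- spindle_seat (a point): Where the roll's lower end rests when fully down: on the spindle's axis, on a flat round seat 12 mm above the ledge. The upright steel spindle is 22 mm in diameter (3 mm play all round in the bore) and ends in a cone 15 mm long with an 8 mm tip, 70 mm above this point. Axes as the dispenser.
- keeper_bar (a joint): Angle of the keeper bar about its upright hinge, rad. 0 = shut: it points along the dispenser's -x, over the spindle, its end on the catch post. It grows as the bar swings open towards the dispenser's +y; starts at 1.3 to 1.65 and stays where left. From about 0.08 to 0.04 a sprung ball resists with some 5 N at the knob; past it the bar snaps to 0 and is held. 0 is a hard stop.
- keeper_knob (a point): Centre of the black upright knob on the keeper bar, 18 mm in diameter, 32 mm tall, 150 mm from the hinge, to be pinched or pushed; 126 mm above the ledge, 16 mm below the knob's top and above the bar's upper face. The steel bar is 190 mm long, 18 mm wide, 10 mm thick, underside 100 mm above the ledge, 8 mm over the seated roll. x: along the bar towards the hinge.
- keeper_hinge (a point): Point on the upright hinge axis of the keeper bar, 99 mm above the ledge; axes turn with the bar.
- tester_pen: Bystander: yellow voltage tester pen 140 mm long, 18 mm thick, lying on the ledge. Origin beneath its middle.
- key_tray: Bystander: aluminium tray with keys, 120 x 170 x 18 mm. Origin: centre of its underside.
- lantern: Bystander: blue plastic lantern, 90 mm in diameter, about 175 mm tall with its wire bail and a press button on top. Origin: centre of its underside.
- dish: Bystander: white ceramic dish, 100 mm across, 32 mm tall. Origin: centre of its underside.
- padlock: Bystander: brass padlock lying flat, about 85 x 50 x 22 mm. Origin beneath its body.
- screwdriver: Bystander: screwdriver with a black handle, lying on the ledge near the back.
Mind the look-alikes: they are no part of the job. What is shaped like the tall_roll but purple is not meant.

How it is judged:
By the outcome, as a careful person would: the job done as asked, in the order asked, and still so for the second after the job is handed in, with the robot touching nothing.
It also fails if it takes over 61 s, if anything falls off the work surface, if the arm or the gripper's body presses on something with over 40 N, if the wrist force passes 120 N, or if a joint passes its speed limit or range.

### The arm

A 7-joint arm with a two-finger parallel gripper is mounted at the origin on the work surface. World frame = base frame: x ahead of the robot, y to its left, z up, the work surface at z = 0. Lengths are in m, angles in rad, forces in N, time in s.
With the tool pointing down it reaches from about 0.425 to 0.925 m from the base axis. Payload 6.8 kg.
Tool frame: the origin (TCP) lies on the front face of the gripper's body, between the roots of the fingers; the fingertips stand 73 mm ahead of it and the grasp point (between the pads) lies 54 mm ahead of it (env.nose_length is the distance from the TCP to the fingertips, in m); z points along the fingers, y is the direction in which the jaws open and shut (so a half turn about z gives the same grasp; the last joint's range is limited). The gripper opens to 85 mm and grips with 20 to 120 N. Pads are 22 mm wide; open, the fingers measure 114 mm over their backs; the gripper's body (76 mm by 85 mm) begins 54 mm behind the grasp point. The pads swing forward as they close: fully open they stand 13 mm farther back than shut.
Start: joints at [1.002, 0.477, 0.022, 1.555, -0.011, 1.109, -0.083], TCP at [0.3, -0.605, 0.304] pointing down, gripper open.
Joint ranges: [-2.96, 2.96], [-0.34, 2.1], [-1.41, 1.46], [0.24, 2.44], [-1.37, 4.51], [0.17, 1.92], [-2.96, 2.96]. Speed limits (rad/s): [2.39, 2.39, 3.14, 3.14, 3.14, 3.14, 3.14].

### API

Orientations are given as a unit quaternion [w, x, y, z].
In Python, from cell import env, kin, camera, calibration, job gives the robot as it stands. The module is installed in compiled form; this text tells all that it offers. Calls block until the motion is done:
- env.reach(position, orientation): joint-space move of the TCP to a pose.
- env.movel(position, velocity=0.15, rot=None, stop_force=None): straight line of the TCP; rot=None keeps the orientation; velocity is the mean speed in m/s. With stop_force (N) it stops when the force on the tool has changed by that much, and returns True; else False.
- env.goto_joints(angles): joint-space move.
- env.grip(opening, f_grip=None): finger opening in m; f_grip is the grip in N (None keeps the last); returns when the fingers have stopped.
- env.dwell(seconds).
- kin.inverse_kinematics(position, orientation): joint angles nearest the present ones, or None.
- env.get_state(): the state.
- camera(name): name is "scene" or "top" or "wrist"; returns (picture, depth): 384x512x3 uint8, blue, green, red; 384x512 float32, m along the optical axis (not along the pixel's ray), 0 where there is no reading.
- calibration(name): a dict with "fx", "fy", "cx", "cy" (pixels), "rvec" (rotation vector, rad) and "tvec" (3), from world to camera coordinates, as OpenCV has them. Camera axes: x right, y down, z forward; pixel columns grow to the right and rows downward; lengths in m; the calibration is good to about 2 mm. A picture is of the moment at which its call begins: read the wrist's pose just before it. calibration takes no time and is no camera call; for the wrist camera it gives the pose at the moment of the call.
A pose or a line that the arm cannot do raises env.PlanningError and nothing moves.
- job.job_done(): hands the job in, once; it reports no verdict.
The state is a dict: "time": time; "qpos": joint angles; "joint_velocities": joint speeds; "joint_torque": joint torques, N m; "tcp_pos": TCP position; "orientation": TCP orientation; "force": force on the tool from outside, world axes, zero at the start; "torque": the same for the moment, N m; "opening": finger opening in m.
Only numpy, scipy, OpenCV 4.12 (cv2) and the standard library are available. Lean on these libraries where they do the work, as an engineer would, in place of code of your own. Each camera call takes 0.05 s, during which the arm holds its last target.

## Working session

There is one attempt and no reset: what is moved stays moved. The work goes in short steps, each a Python script; the robot and the scene stay as the last script left them, time stands still between calls to the robot, and variables do not carry over. Pictures are saved under pics/ and viewed, and the job is handed in when it is done.

```bash
mkdir -p pics; ls; python3 - <<'E'
from cell import env, kin, camera, calibration, job
import cv2,numpy as np
s=env.get_state();print(s['time'],s['tcp_pos'],s['orientation'],s['opening'])
for n in ['scene','top','wrist']:
    p,d=camera(n);cv2.imwrite(f'pics/{n}0.png',p);np.save(f'pics/{n}0.npy',d)
    c=calibration(n);np.savez(f'pics/{n}0c.npz',**{k:np.array(v) for k,v in c.items()});print(n,c,(d==0).mean())
E
```

```text
pics
0.0 [ 0.29990797 -0.60417605  0.30290279] [-9.03051460e-04  9.73578199e-01  2.28351908e-01 -2.85175585e-04] 0.08554482997016254
scene {'fx': 473.78114360592775, 'fy': 473.78114360592775, 'cx': 245.82398165708483, 'cy': 189.2190291401771, 'rvec': array([ 2.09999513,  0.54728644, -0.28698483]), 'tvec': array([-0.49161572, -0.05666491,  1.8131387 ])} 0.0533599853515625
top {'fx': 408.6120153732106, 'fy': 408.6120153732106, 'cx': 254.03088160655628, 'cy': 197.30990470540198, 'rvec': array([ 2.2179459 , -2.18259793,  0.03330801]), 'tvec': array([0.0298272 , 0.53221665, 1.19846572])} 0.003875732421875
wrist {'fx': 343.8502113403366, 'fy': 343.8502113403366, 'cx': 255.97708894154735, 'cy': 202.1018470170261, 'rvec': array([-2.46299994,  1.52630391,  0.21634985]), 'tvec': array([-0.67329478, -0.03605326,  0.37793697])} 0.004328409830729167
```

View pics/scene0.png

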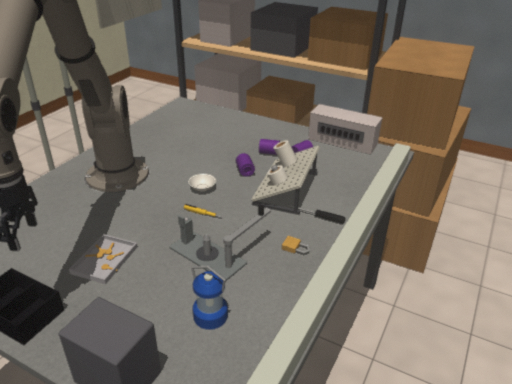

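View pics/top0.png

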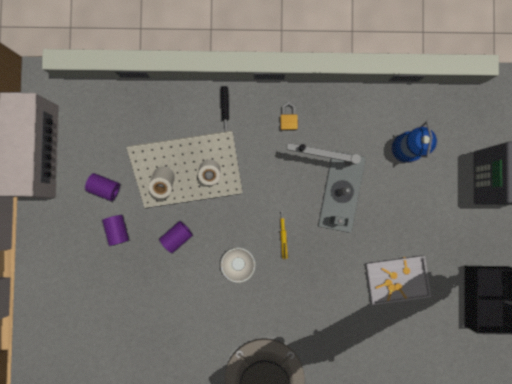

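View pics/wrist0.png

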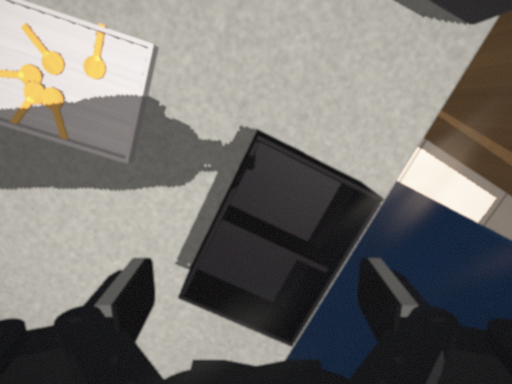

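The scene view shows the peg board at about (288,175), the dispenser at (207,250) and the keeper bar open. The top view shows the two white rolls at (160,187) and (208,174), three purple decoys and the dispenser at (342,190). I'll zoom in.

```bash
cat > h.py <<'E'
import numpy as np,cv2
from scipy.spatial.transform import Rotation as R
class Cam:
    def __init__(s,c):
        s.K=np.array([[c['fx'],0,c['cx']],[0,c['fy'],c['cy']],[0,0,1]],float)
        s.Rm=cv2.Rodrigues(np.array(c['rvec'],float))[0]; s.t=np.array(c['tvec'],float).ravel()
        s.C=-s.Rm.T@s.t
    def ray(s,u,v):
        d=s.Rm.T@np.linalg.inv(s.K)@np.array([u,v,1.]); return d
    def plane(s,u,v,z):
        d=s.ray(u,v); return s.C+d*(z-s.C[2])/d[2]
    def depth(s,u,v,D): return s.C+s.ray(u,v)*D
    def cloud(s,D):
        h,w=D.shape;u,v=np.meshgrid(np.arange(w),np.arange(h))
        p=np.stack([(u-s.K[0,2])/s.K[0,0]*D,(v-s.K[1,2])/s.K[1,1]*D,D],-1)
        P=(p-s.t)@s.Rm; P[D==0]=np.nan; return P
    def proj(s,X):
        p=s.K@(s.Rm@np.asarray(X,float)+s.t); return p[:2]/p[2]
def load(n):
    return Cam(dict(np.load(f'pics/{n}c.npz'))),cv2.imread(f'pics/{n}.png'),np.load(f'pics/{n}.npy')
E
python3 - <<'E'
from h import *
c,p,d=load('top0');cv2.imwrite('pics/top_a.png',cv2.resize(p[120:220,120:250],None,fx=6,fy=6,interpolation=2))
cv2.imwrite('pics/top_b.png',cv2.resize(p[130:240,270:380],None,fx=5.4,fy=5.4,interpolation=2))
P=c.cloud(d)
for u,v in [(270,66),(270,100),(158,186),(208,173),(235,140),(215,190),(300,148),(356,158),(338,221),(345,205),(412,147)]: print(u,v,P[v,u].round(3))
c,p,d=load('scene0');cv2.imwrite('pics/scene_a.png',cv2.resize(p[120:290,160:350],None,fx=4,fy=4,interpolation=2)[:600])
E
```

```text
270 66 [ 0.905 -0.001  0.067]
270 100 [ 0.825 -0.005  0.002]
158 186 [0.555 0.299 0.112]
208 173 [0.591 0.162 0.128]
235 140 [0.703 0.098 0.   ]
215 190 [0.55  0.151 0.039]
300 148 [ 0.66  -0.082  0.14 ]
356 158 [ 0.639 -0.237  0.11 ]
338 221 [ 0.467 -0.193  0.095]
345 205 [ 0.513 -0.231  0.008]
412 147 [ 0.669 -0.383  0.125]
```

View pics/top_a.png

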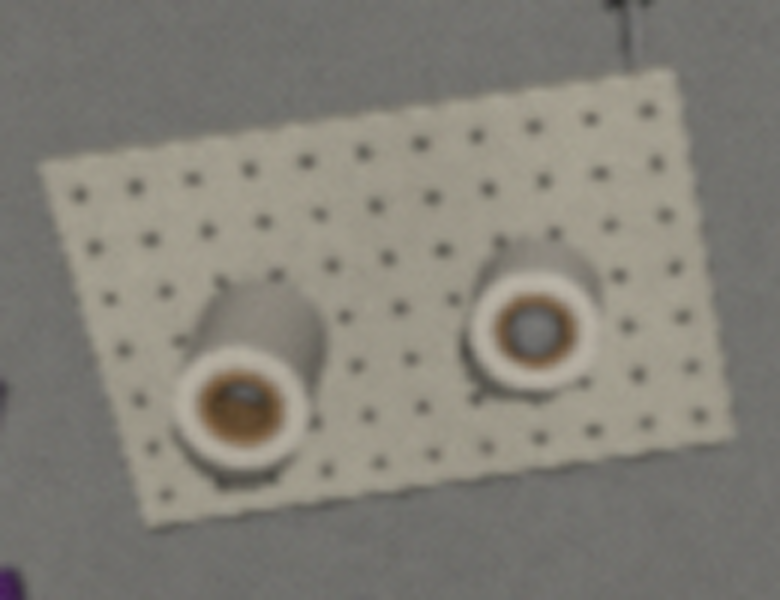

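View pics/top_b.png

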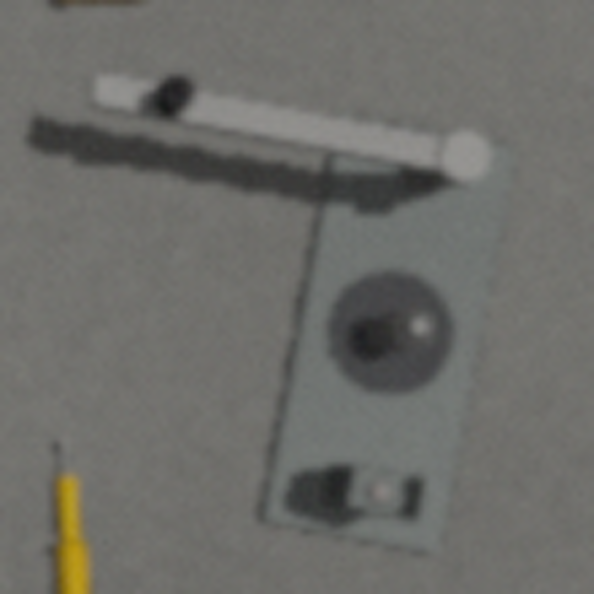

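View pics/scene_a.png

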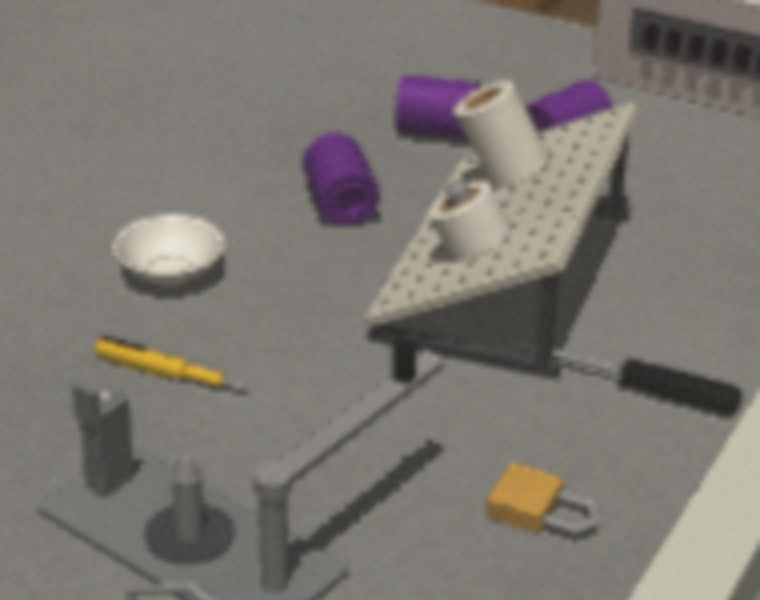

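Candidates in the top view: the white roll at (158,186) is long, with a dark bore and no peg showing. The white roll at (208,174) is short, with its peg end visible. The purple cylinders at (103,187), (115,230) and (175,236) are look-alikes. The crops confirm that (158,186) is the tall roll. Next I'll measure.

```bash
python3 - <<'E'
from h import *
for n in ['top0','scene0']:
    c,p,d=load(n);P=c.cloud(d)
    # board: bounding region
    Q=P.reshape(-1,3); col=p.reshape(-1,3).astype(int)
    m=(Q[:,0]>.45)&(Q[:,0]<.75)&(Q[:,1]>.05)&(Q[:,1]<.42)&(Q[:,2]>.012)&(Q[:,2]<.25)&(col.max(1)-col.min(1)<60)
    B=Q[m]; best=0
    rng=np.random.default_rng(0)
    for i in range(500):
        a=B[rng.choice(len(B),3,False)];nn=np.cross(a[1]-a[0],a[2]-a[0]);l=np.linalg.norm(nn)
        if l<1e-5: continue
        nn/=l;k=abs((B-a[0])@nn)<.004
        if k.sum()>best: best=k.sum();K=k
    S=B[K];cen=S.mean(0);nn=np.linalg.svd(S-cen,full_matrices=False)[2][2];nn*=np.sign(nn[2])
    print(n,'board',len(S),cen,nn,'tilt',np.degrees(np.arccos(nn[2])),'yaw of -n_xy',np.degrees(np.arctan2(-nn[1],-nn[0])))
    # height over board
    h=(B-cen)@nn
    ex=np.array([-nn[0],-nn[1],0]);ex/=np.linalg.norm(ex)
    ey=np.array([-ex[1],ex[0],0]);
    up=np.cross(nn,ey)*-1
    ua=np.cross(ey,nn); # upslope
    print('extent y',np.percentile((S-cen)@ey,[0.5,99.5]),'upslope',np.percentile((S-cen)@ua,[.5,99.5]))
    for name,hh in [('tall',.08),('short',.045)]:
        k=abs(h-hh)<.006;T=B[k]; print(name,k.sum())
        if k.sum():
            u=(T-cen)@ua;v=(T-cen)@ey
            print('  med',np.median(u),np.median(v),'ranges',u.min(),u.max(),v.min(),v.max(), 'circle mid',cen+(u.min()+u.max())/2*ua+(v.min()+v.max())/2*ey+np.median(h[k])*nn, np.median(h[k]))
    # dispenser region
    for nm,(x0,x1,y0,y1,z0,z1) in dict(spindle=(.5,.6,-.26,-.17,.04,.1),bar=(.6,.72,-.26,-.03,.095,.118),knob=(.6,.75,-.12,-.03,.122,.155),catch=(.42,.5,-.24,-.15,.07,.13),base=(.4,.72,-.32,-.1,.005,.016)).items():
        k=(Q[:,0]>x0)&(Q[:,0]<x1)&(Q[:,1]>y0)&(Q[:,1]<y1)&(Q[:,2]>z0)&(Q[:,2]<z1);T=Q[k]
        if len(T): print(nm,len(T),T.mean(0).round(4),T.min(0).round(3),T.max(0).round(3))
E
```

```text
top0 board 5070 [0.60839803 0.22672874 0.07948272] [-0.49550402 -0.08004412  0.86490965] tilt 30.127609802937208 yaw of -n_xy 9.17633473347045
extent y [-0.14069414  0.14625167] upslope [-0.10287251  0.08564555]
tall 310
  med -0.009784666391669757 0.06755638249099363 ranges -0.04167953911224922 0.018154710537244233 0.038210616489897535 0.09720404387920338 circle mid [0.54808559 0.28557088 0.14247727] 0.07965968017735758
short 362
  med -0.007916574106019586 -0.055683438521610465 ranges -0.15408658235201272 0.01868880464178045 -0.09192149352259464 0.0907526027176568 circle mid [0.52853577 0.2132357  0.08416837] 0.044704769605223446
spindle 64 [ 0.5529 -0.2189  0.0691] [ 0.543 -0.232  0.041] [ 0.563 -0.21   0.084]
bar 495 [ 0.6503 -0.1568  0.1099] [ 0.624 -0.248  0.097] [ 0.678 -0.05   0.118]
knob 44 [ 0.6621 -0.0883  0.1394] [ 0.654 -0.098  0.122] [ 0.67  -0.08   0.144]
catch 134 [ 0.4671 -0.204   0.094 ] [ 0.454 -0.222  0.071] [ 0.481 -0.184  0.118]
base 2143 [ 0.5487 -0.2192  0.01  ] [ 0.402 -0.317  0.005] [ 0.72  -0.104  0.016]
scene0 board 1164 [0.61928036 0.19817676 0.08397965] 
[... 293 characters left out ...]
56901287903 circle mid [0.54727617 0.28262664 0.14205208] 0.07854645654423818
short 142
  med -0.013423777235990777 -0.030579068160580546 ranges -0.15509919505639647 0.009243728863894882 -0.06823502872350806 0.10952242603227319 circle mid [0.53168614 0.20401285 0.08611226] 0.04434792833948649
spindle 85 [ 0.5548 -0.2279  0.062 ] [ 0.542 -0.235  0.041] [ 0.565 -0.216  0.081]
bar 362 [ 0.651  -0.1654  0.1085] [ 0.622 -0.253  0.095] [ 0.677 -0.05   0.117]
knob 48 [ 0.6635 -0.0944  0.1338] [ 0.653 -0.107  0.122] [ 0.671 -0.084  0.144]
catch 135 [ 0.4685 -0.2129  0.0905] [ 0.452 -0.227  0.07 ] [ 0.48  -0.187  0.115]
base 1356 [ 0.5594 -0.2306  0.0096] [ 0.412 -0.29   0.005] [ 0.68  -0.125  0.016]
```

```bash
cat >> h.py <<'E'
def tool_R(zdir,ydir):
    z=np.array(zdir,float);z/=np.linalg.norm(z);y=np.array(ydir,float);y-=z*(y@z);y/=np.linalg.norm(y)
    return np.stack([np.cross(y,z),y,z],1)
def quat(Rm):
    q=R.from_matrix(Rm).as_quat();return np.array([q[3],*q[:3]])
def unq(q): return R.from_quat([q[1],q[2],q[3],q[0]]).as_matrix()
E
python3 - <<'E'
from cell import env,kin,calibration
from h import *
c=Cam(calibration('wrist'));s=env.get_state();T=unq(s['orientation'])
print('cam in tool',T.T@(c.C-s['tcp_pos']),'axis',T.T@c.Rm.T)
n=np.array([-.494,-.082,.8655]);n/=np.linalg.norm(n);top=np.array([.548,.2845,.142])
ey=np.cross(n,[1,0,0.]);ey=np.cross([0,0,1.],[-n[0],-n[1],0])
for sg in (1,-1):
  RR=tool_R(-n,sg*ey)
  for dd in (.2,.12,.021): print(sg,dd,kin.inverse_kinematics(top+dd*n,quat(RR)))
for a in (-15,75,165):
  RR=tool_R([0,0,-1],[np.cos(np.radians(a)),np.sin(np.radians(a)),0]);print(a,kin.inverse_kinematics([.553,-.22,.2],quat(RR)))
E
```

```text
cam in tool [ 0.06953305 -0.00083635 -0.06898593] axis [[ 2.27072459e-04 -9.61396383e-01 -2.75167119e-01]
 [ 9.99999931e-01  2.99071879e-04 -2.19699868e-04]
 [ 2.93513406e-04 -2.75167050e-01  9.61396385e-01]]
1 0.2 [ 0.0395016   0.13892032 -0.88956694  2.13512382  0.76808736  0.62499276
  0.34308382]
1 0.12 [ 0.25371347  0.49615161 -1.2202897   2.12254899  1.26955184  0.81528966
 -0.01837794]
1 0.021 [-0.37442608  0.46421    -0.38697782  2.11364489  1.32965857  0.43382395
 -0.15036173]
-1 0.2 [-1.415218    0.03641669  0.63782809  2.2133027   0.56244569  0.52955799
 -2.62575828]
-1 0.12 [-1.33464145  0.26228309  0.68153504  2.21294377  0.35662046  0.2842295
 -2.43524883]
-1 0.021 [-1.32712298  0.58809089  0.82010178  2.17316109 -1.19474656  0.17124616
 -0.95504243]
-15 [ 0.49621402  0.48016786 -0.29015662  1.82847606  0.17560498  0.85790284
 -0.13999043]
75 [ 0.70023467  0.52571263 -0.56462168  1.81405004  0.34923232  0.90231174
  1.28603588]
165 [ 0.00416907  0.48250517  0.35545486  1.86378158 -0.21990086  0.83348905
 -2.93236728]
```

```bash
cat > snap.py <<'E'
from cell import env,kin,camera,calibration,job
from h import *
def snap(n,tag):
    c=calibration(n);p,d=camera(n);cv2.imwrite(f'pics/{tag}.png',p);np.save(f'pics/{tag}.npy',d);np.savez(f'pics/{tag}c.npz',**{k:np.array(v) for k,v in c.items()})
    return Cam(c),p,d
def st(): 
    s=env.get_state();print('t',round(s['time'],2),'tcp',np.round(s['tcp_pos'],4),'q',np.round(s['qpos'],3),'F',np.round(s['force'],1),'M',np.round(s['torque'],2),'open',round(s['opening'],4));return s
E
python3 - <<'E'
from snap import *
a=np.radians(77);RR=tool_R([0,0,-1],[np.cos(a),np.sin(a),0])
env.reach([.54,-.217,.32],quat(RR));st();snap('wrist','w1')
n=np.array([-.494,-.082,.8655]);n/=np.linalg.norm(n);top=np.array([.548,.2845,.142])
ey=np.cross([0,0,1.],[-n[0],-n[1],0])
for dd in (.25,.2,.12,.021): print(dd,kin.inverse_kinematics(top+dd*n,quat(tool_R(-n,-ey))),kin.inverse_kinematics(top+dd*n,quat(tool_R(-n,ey))))
print(ey)
E
```

```text
t 1.82 tcp [ 0.5396 -0.2183  0.3198] q [ 0.744  0.371 -0.597  1.734  0.23   1.107  1.417] F [-0.3  0.3  0.1] M [ 0.02 -0.01  0.02] open 0.0856
0.25 [-0.01566481  0.00678937 -0.80852184  2.12424357  0.53642108  0.65462872
 -2.6005923 ] [-0.01566481  0.00678937 -0.80852184  2.12424357  0.53642108  0.65462872
  0.54100035]
0.2 [ 0.31857745  0.22681192 -1.2193719   2.1244642   0.89898449  0.70698082
 -2.89334926] [-0.24041091  0.09875403 -0.5889833   2.14877879  0.69338782  0.5889503
  0.39636923]
0.12 [-1.00406856  0.22526946  0.28855237  2.19487518  0.65804078  0.34978858
 -2.72278151] [ 0.02503704  0.34926833 -0.8984955   2.13289703  1.12614813  0.63370818
  0.05528411]
0.021 [-1.35514926  0.60863924  0.86285063  2.17455217 -1.27572838  0.19924578
 -0.88300887] [-0.64637284  0.43714803 -0.05734845  2.13210703  1.21175696  0.29897359
 -0.08743266]
[-0.08200614  0.49403699  0.        ]
```

View pics/w1.png

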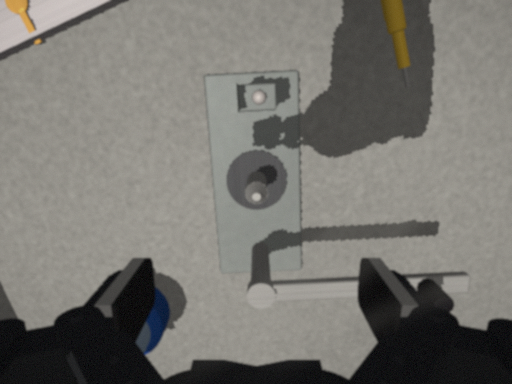

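The wrist view shows the spindle tip at (256,196), seat disc at (257,180), catch post at (258,97), hinge cap at (262,295) and knob at (433,293). Next I'll turn these into positions and compare with the other views.

```bash
python3 - <<'E'
from h import *
c,p,d=load('w1');P=c.cloud(d)
cv2.imwrite('pics/w1a.png',cv2.resize(p[60:320,195:475],None,fx=2.8,fy=2.3,interpolation=2))
hsv=cv2.cvtColor(p,cv2.COLOR_BGR2HSV);g=cv2.cvtColor(p,cv2.COLOR_BGR2GRAY)
print([p[v,u].tolist() for u,v in [(220,100),(240,180),(256,196),(262,180),(350,290),(433,290),(180,200)]])
# base outline by the cloud: height 6..13mm
Q=P
base=((Q[...,2]>.005)&(Q[...,2]<.0155)&(Q[...,1]>-.32)&(Q[...,1]<-.1)).astype(np.uint8)
base=cv2.morphologyEx(base,cv2.MORPH_OPEN,np.ones((3,3)))
pts=Q[base>0][:,:2].astype(np.float32);print(len(pts),cv2.minAreaRect(pts))
for z0,z1,nm in [(.06,.09,'spindle'),(.104,.118,'bar/lug'),(.08,.1,'catch'),(.122,.15,'knob')]:
    m=((Q[...,2]>z0)&(Q[...,2]<z1)).astype(np.uint8);k,l,s,ce=cv2.connectedComponentsWithStats(m)
    for i in range(1,k):
        if s[i,4]>15: T=Q[l==i];print(nm,s[i].tolist(),ce[i].round(1),T.mean(0).round(4),T.min(0).round(3),T.max(0).round(3))
for n in('tip',):print(c.plane(256,196,.082))
# bright tip
b=cv2.GaussianBlur(g,(3,3),0)[185:205,245:270];print(np.unravel_index(b.argmax(),b.shape))
E
```

```text
[[149, 155, 153], [87, 86, 88], [176, 183, 186], [60, 62, 62], [152, 158, 161], [36, 40, 40], [148, 156, 158]]
15279 ((0.5049633979797363, -0.22525927424430847), (0.33742350339889526, 0.15625007450580597), 5.623499393463135)
spindle [237, 83, 39, 29, 786] [256.5  97.2] [ 0.4659 -0.2003  0.0888] [ 0.453 -0.217  0.085] [ 0.479 -0.183  0.09 ]
spindle [245, 181, 22, 23, 412] [255.6 192.1] [ 0.5492 -0.2206  0.0728] [ 0.541 -0.232  0.061] [ 0.562 -0.21   0.082]
spindle [250, 261, 20, 19, 257] [259.6 269.5] [ 0.6275 -0.2347  0.0754] [ 0.625 -0.246  0.06 ] [ 0.636 -0.226  0.09 ]
spindle [135, 332, 11, 22, 138] [140.9 342.1] [ 0.6865 -0.3815  0.0691] [ 0.677 -0.386  0.06 ] [ 0.703 -0.38   0.08 ]
bar/lug [228, 83, 10, 30, 247] [232.7  97.6] [ 0.4624 -0.2183  0.1119] [ 0.452 -0.223  0.105] [ 0.474 -0.214  0.114]
bar/lug [404, 273, 66, 21, 885] [441.8 281.9] [ 0.6603 -0.0732  0.1091] [ 0.649 -0.105  0.104] [ 0.677 -0.048  0.118]
bar/lug [246, 278, 112, 31, 2284] [298.8 290.9] [ 0.6397 -0.2011  0.1095] [ 0.622 -0.249  0.104] [ 0.658 -0.146  0.114]
catch [237, 83, 39, 29, 1044] [256.3  97.2] [ 0.4659 -0.2004  0.0899] [ 0.453 -0.217  0.085] [ 0.479 -0.183  0.1  ]
catch [251, 192, 10, 10, 65] [255.6 196.4] [ 0.5512 -0.221   0.0809] [ 0.547 -0.225  0.08 ] [ 0.556 -0.217  0.082]
catch [249, 270, 22, 12, 127] [259.5 274.8] [ 0.6267 -0.2347  0.0882] [ 0.622 -0.245  0.08 ] [ 0.634 -0.225  0.1  ]
knob [422, 285, 32, 28, 533] [437.5 298.1] [ 0.6568 -0.0901  0.1354] [ 0.652 -0.098  0.122] [ 0.668 -0.08   0.143]
[ 0.55066795 -0.22046746  0.082     ]
(np.int64(11), np.int64(10))
```

View pics/w1a.png

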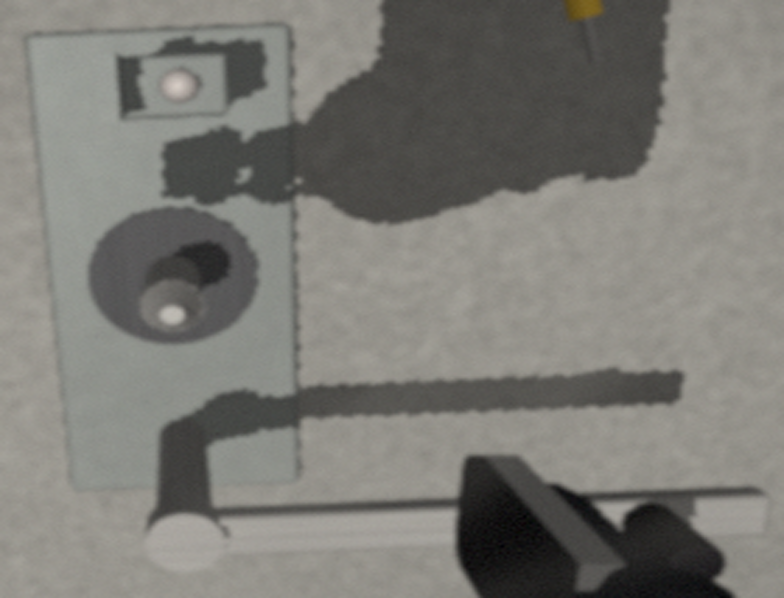

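```bash
python3 - <<'E'
from snap import *
n=np.array([-.494,-.082,.8655]);n/=np.linalg.norm(n);top=np.array([.548,.2845,.142])
ey=np.cross([0,0,1.],[-n[0],-n[1],0]);q=quat(tool_R(-n,ey))
env.reach(top+.19*n,q);st();snap('wrist','w2')
print(kin.inverse_kinematics(top+.021*n,q))
E
```

```text
t 3.67 tcp [0.4549 0.268  0.3065] q [-0.239  0.121 -0.587  2.15   0.73   0.579  0.365] F [ 1.   0.7 -0.6] M [-0.12  0.56  0.01] open 0.085
[-0.35071158  0.46860389 -0.41602292  2.11206996  1.33829579  0.44655405
 -0.1534725 ]
```

View pics/w2.png

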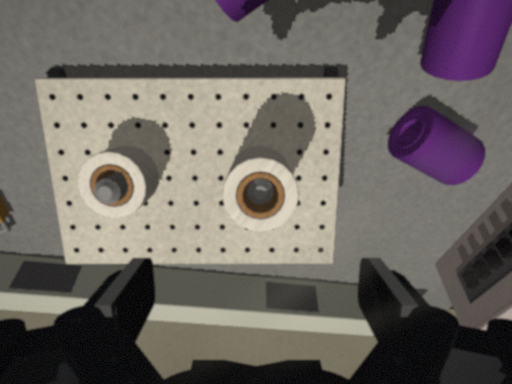

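The wrist view shows the tall roll's mouth at (260,194), with its peg end deep in the bore. The short roll is at (112,184), with its peg end flush or above. I'll refine the axis.

```bash
python3 - <<'E'
from h import *
c,p,d=load('w2');P=c.cloud(d)
g=cv2.cvtColor(p,cv2.COLOR_BGR2GRAY);hsv=cv2.cvtColor(p,cv2.COLOR_BGR2HSV)
Q=P[60:262,40:345].reshape(-1,3);Q=Q[(Q[:,2]>.02)&~np.isnan(Q[:,0])]
rng=np.random.default_rng(0);best=0
for i in range(400):
    a=Q[rng.choice(len(Q),3,False)];nn=np.cross(a[1]-a[0],a[2]-a[0]);l=np.linalg.norm(nn)
    if l<1e-5: continue
    nn/=l;k=abs((Q-a[0])@nn)<.003
    if k.sum()>best: best=k.sum();K=k
S=Q[K];cen=S.mean(0);nn=np.linalg.svd(S-cen,full_matrices=False)[2][2];nn*=np.sign(nn[2]);print('board',cen,nn,np.degrees(np.arccos(nn[2])))
h=(P-cen)@nn
for nm,x0,x1,hh in [('tall',200,320,.08),('short',60,160,.045)]:
    m=np.zeros(g.shape,np.uint8);m[130:245,x0:x1]=(abs(h[130:245,x0:x1]-hh)<.006)
    cs,_=cv2.findContours(m,cv2.RETR_EXTERNAL,cv2.CHAIN_APPROX_NONE);k=max(cs,key=cv2.contourArea)
    e=cv2.fitEllipse(k);print(nm,e, np.median(h[m>0]))
    r=c.ray(*e[0]);t=((cen+hh*nn-c.C)@nn)/(r@nn);X=c.C+r*t;print('  top centre',X,'base',X-hh*nn)
    # bore by brown
mb=cv2.inRange(hsv,(5,90,20),(25,255,255))[130:245,200:320];v,u=np.nonzero(mb);print('brown',u.min()+200,u.max()+200,v.min()+130,v.max()+130)
b=g[150:240,215:310]
E
```

```text
board [0.58774707 0.22859382 0.06806192] [-0.49342999 -0.0817875   0.86593167] 30.010739911520076
tall ((259.6397705078125, 193.8116912841797), (73.71190643310547, 75.02090454101562), 87.17684173583984) 0.07975497263876392
  top centre [0.54450681 0.28631171 0.14126003] base [0.58398121 0.29285471 0.0719855 ]
short ((112.04151916503906, 184.05226135253906), (63.74242401123047, 70.41923522949219), 121.4430160522461) 0.04478834321421921
  top centre [0.58294728 0.1622622  0.11102899] base [0.60515163 0.16594264 0.07206206]
brown 237 283 173 217
```

```bash
python3 - <<'E'
from snap import *
n=np.array([-.4934,-.0818,.8659]);n/=np.linalg.norm(n);top=np.array([.5447,.2861,.1413])
ey=np.cross([0,0,1.],[-n[0],-n[1],0]);q=quat(tool_R(-n,ey))
env.reach(top+.11*n,q);st()
print(env.movel(top+.021*n,.1,rot=q,stop_force=6));st();snap('wrist','w3');snap('scene','s3')
E
```

```text
t 4.13 tcp [0.4904 0.2765 0.2359] q [-0.299  0.287 -0.516  2.152  1.021  0.507  0.108] F [-0.2  0.2  0.4] M [-0.12  0.52 -0.03] open 0.0855
False
t 5.17 tcp [0.5343 0.2847 0.1604] q [-0.369  0.464 -0.402  2.117  1.336  0.442 -0.162] F [ 0.3 -0.  -0.1] M [-0.06  0.55  0.01] open 0.0853
```

View pics/w3.png

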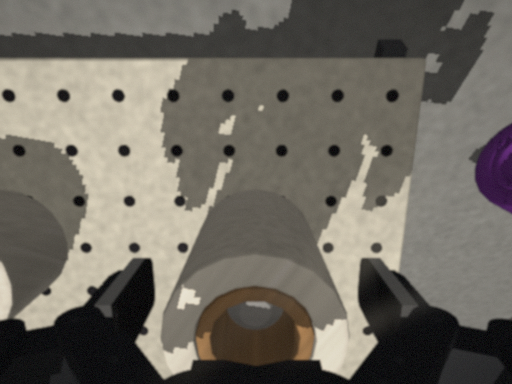

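View pics/s3.png

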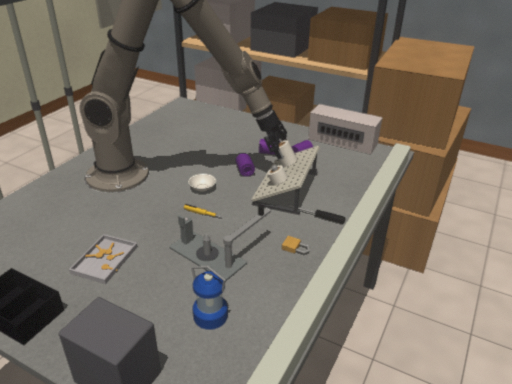

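The roll sits centred between the open fingers, with its mouth at (255,335) in the wrist view. Next I'll grip and draw it off the peg.

```bash
python3 - <<'E'
from snap import *
n=np.array([-.4934,-.0818,.8659]);n/=np.linalg.norm(n)
env.grip(.045,35);s=st()
p=np.array(s['tcp_pos'])
print(env.movel(p+.02*n,.06,stop_force=25));st()
print(env.movel(p+.095*n,.12,stop_force=25));st();snap('wrist','w4');snap('scene','s4');snap('top','t4')
E
```

```text
t 5.63 tcp [0.5342 0.2844 0.1601] q [-0.369  0.464 -0.402  2.117  1.337  0.443 -0.162] F [-4.2 -2.5  5.5] M [-0.32  0.62 -0.13] open 0.0606
False
t 6.12 tcp [0.5243 0.2826 0.1773] q [-0.358  0.424 -0.423  2.128  1.265  0.454 -0.1  ] F [ 0.6 -0.4 -0.9] M [-0.11  0.6  -0.04] open 0.06
False
t 6.9 tcp [0.4874 0.2763 0.2418] q [-0.298  0.273 -0.519  2.153  0.999  0.51   0.127] F [ 0.5 -0.  -1.3] M [-0.07  0.61  0.01] open 0.0601
```

View pics/w4.png

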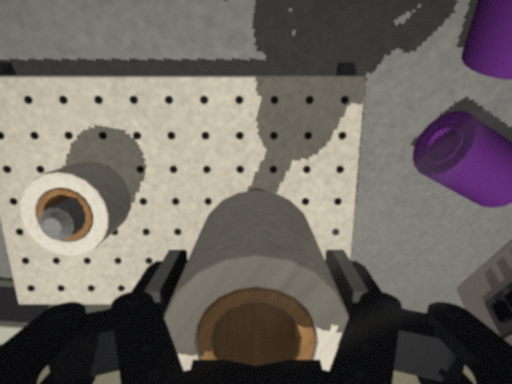

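View pics/s4.png

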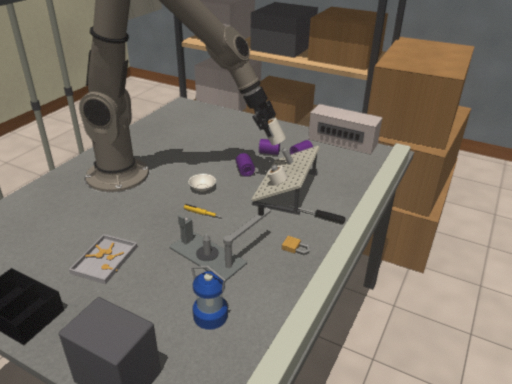

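The roll is free of the peg and held, with the short roll still on its peg at (65,215). I'll measure the pose of the roll in the hand.

```bash
cat > inhand.py <<'E'
from h import *
from scipy.optimize import least_squares
def inhand(c,d,tcp,T):
    P=c.cloud(d); Q=((P-tcp)@T).reshape(-1,3)   # tool frame
    m=(abs(Q[:,1])<.024)&(Q[:,0]>.005)&(Q[:,0]<.05)&(Q[:,2]>.022)&(Q[:,2]<.105)
    S=Q[m]; S=S[S[:,0]>.012]
    def f(v):
        o=np.array([v[0],v[1],.05]);a=np.array([v[2],v[3],1]);a/=np.linalg.norm(a);w=S-o
        return np.linalg.norm(w-np.outer(w@a,a),axis=1)-.030
    r=least_squares(f,[0,0,0,0],loss='soft_l1',f_scale=.001)
    return r.x,np.median(abs(r.fun)),len(S),Q
E
python3 - <<'E'
from inhand import *
c,p,d=load('w4')
n=np.array([-.4934,-.0818,.8659]);n/=np.linalg.norm(n)
ey=np.cross([0,0,1.],[-n[0],-n[1],0]);T=tool_R(-n,ey)
x,e,k,Q=inhand(c,d,np.array([.4874,.2763,.2418]),T);print(x,e,k)
Q=Q[~np.isnan(Q[:,0])]
m=(abs(Q[:,1])<.03)&(abs(Q[:,0])<.035)
print(np.histogram(Q[m][:,2],bins=np.arange(-.01,.13,.005)))
m&=(Q[:,2]>.01)&(Q[:,2]<.03);print(np.median(Q[m],0),Q[m].min(0),Q[m].max(0))
m=(abs(Q[:,1])<.03)&(Q[:,0]>-.035)&(Q[:,0]<.04)&(Q[:,2]<.12);print(np.histogram(Q[m][:,0],bins=np.arange(-.035,.04,.005)))
E
```

```text
[-0.00173743  0.00043698  0.02181059  0.00039718] 0.0005264486713238096 9810
(array([ 3319,  2977,   999,   111,   105,   107, 12336,  1585,  1785,
        1555,  1353,  1097,   994,   806,   641,   416,   333,   306,
         284,   247,   226,   208,     3,     0,     0,     0,     0,
           0]), array([-0.01 , -0.005,  0.   ,  0.005,  0.01 ,  0.015,  0.02 ,  0.025,
        0.03 ,  0.035,  0.04 ,  0.045,  0.05 ,  0.055,  0.06 ,  0.065,
        0.07 ,  0.075,  0.08 ,  0.085,  0.09 ,  0.095,  0.1  ,  0.105,
        0.11 ,  0.115,  0.12 ,  0.125,  0.13 ]))
[0.01386343 0.00041238 0.02200877] [-0.01576587 -0.02998597  0.01096343] [0.02931794 0.02996323 0.02999281]
(array([   0,    0,    0,  334, 3099, 1505, 1241, 1224, 1929, 5631, 9611,
       3737, 5546,    0,    0]), array([-0.035, -0.03 , -0.025, -0.02 , -0.015, -0.01 , -0.005,  0.   ,
        0.005,  0.01 ,  0.015,  0.02 ,  0.025,  0.03 ,  0.035,  0.04 ]))
```

```bash
python3 - <<'E'
from snap import *
from inhand import inhand
c1,_,_=load('w1');print('seat',c1.plane(256.8,180,.012),'tip',c1.plane(255.6,196.4,.082))
a=np.radians(79);y=np.array([np.cos(a),np.sin(a),0])
# roll axis in tool (bottom-ward) = (.0218,0,1); rotate tool about its y so this is world -z
T0=tool_R([0,0,-1],y);T=T0@R.from_rotvec([0,-.0218,0]).as_matrix()
ax=np.array([.0218,.0004,1]);ax/=np.linalg.norm(ax);print('axis world',T@ax)
base_t=np.array([-.0017+.0218*.052,.0004,.102])
spx=np.array([.551,-.2207])
def tcp(zb): return np.array([*spx,zb])-T@base_t
s=env.get_state()
env.movel(np.array(s['tcp_pos'])+[0,0,.07],.2)
env.reach(tcp(.16),quat(T));st()
env.movel(tcp(.10),.12,stop_force=8)
s=st();c,p,d=snap('wrist','w5');snap('scene','s5');snap('top','t5')
x,e,k,_=inhand(c,d,s['tcp_pos'],unq(s['orientation']));print(x,e,k)
np.savez('plan.npz',T=T,base_t=base_t,spx=spx)
E
```

```text
seat [ 0.5509978  -0.21964516  0.012     ] tip [ 0.55095617 -0.22091419  0.082     ]
axis world [ 7.96944577e-05  3.91898820e-04 -9.99999920e-01]
t 9.38 tcp [ 0.5486 -0.219   0.2619] q [ 0.443  0.384 -0.213  1.807  0.096  0.939  1.571] F [ 1.  -0.1 -1.3] M [ 0.06 -0.05  0.01] open 0.0602
t 10.03 tcp [ 0.5487 -0.2204  0.2024] q [ 0.435  0.455 -0.204  1.854  0.12   0.821  1.551] F [ 0.2 -0.7 -1.1] M [ 0.   -0.02  0.03] open 0.0603
[-0.00232547  0.00037167  0.04020139 -0.00119425] 0.0010680305634899502 11569
```

View pics/w5.png

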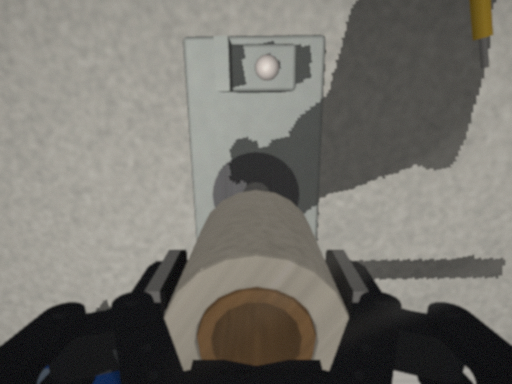

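```bash
python3 - <<'E'
import cv2
p=cv2.imread('pics/s5.png');cv2.imwrite('pics/s5a.png',cv2.resize(p[170:290,150:290],None,fx=5,fy=5,interpolation=2))
E
```

```text
(no output)
```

View pics/s5a.png

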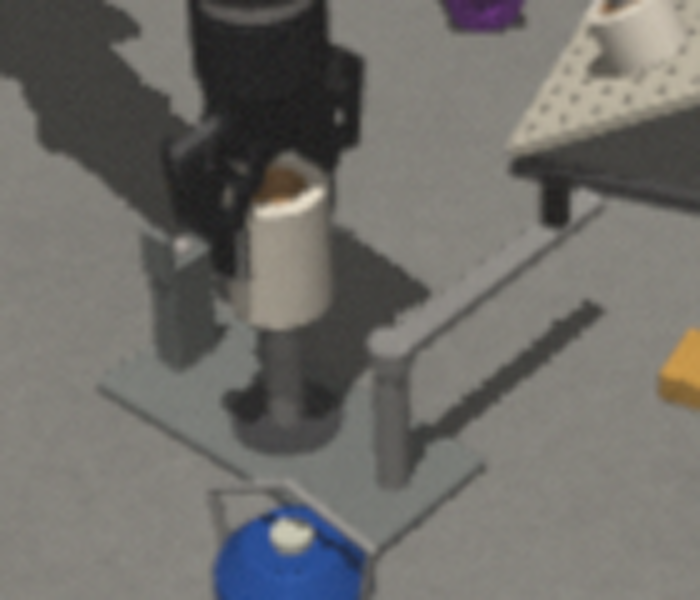

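```bash
python3 - <<'E'
from h import *
from scipy.optimize import least_squares
pl=np.load('plan.npz')
n=np.array([-.4934,-.0818,.8659]);n/=np.linalg.norm(n);ey=np.cross([0,0,1.],[-n[0],-n[1],0])
def fit(S,o0,a0):
    def f(v):
        o=o0+[v[0],v[1],0];a=np.array([v[2],v[3],1]);a/=np.linalg.norm(a);w=S-o
        return np.linalg.norm(w-np.outer(w@a,a),axis=1)-.030
    r=least_squares(f,[0,0,0,0],loss='soft_l1',f_scale=.001);return r.x,np.median(abs(r.fun)),len(S)
for tag,tcp,T in [('w4',[.4874,.2763,.2418],tool_R(-n,ey)),('w5',[.5487,-.2204,.2024],pl['T'])]:
    c,p,d=load(tag);Q=((c.cloud(d)-np.array(tcp))@T).reshape(-1,3)
    for z1 in (.06,.075,.09):
        S=Q[(abs(Q[:,1])<.024)&(Q[:,0]>.012)&(Q[:,0]<.034)&(Q[:,2]>.026)&(Q[:,2]<z1)]
        print(tag,z1,fit(S,np.array([0,0,.05]),0))
for tag in ('s5','t5'):
    c,p,d=load(tag);Q=c.cloud(d).reshape(-1,3);V=p.reshape(-1,3)
    for nm,z0,z1,r in (('roll',.105,.17,.03),('spindle',.03,.064,.011)):
        m=(np.hypot(Q[:,0]-.551,Q[:,1]+.2207)<r+.006)&(Q[:,2]>z0)&(Q[:,2]<z1)&((V.min(1)>90) if nm=='roll' else True);S=Q[m]
        if len(S)<20: print(tag,nm,len(S));continue
        o=np.array([.551,-.2207,(z0+z1)/2])
        def f(v):
            w=S-(o+[v[0],v[1],0]);a=np.array([v[2],v[3],1]) if nm=='roll' else np.array([0,0,1.]);a=a/np.linalg.norm(a)
            return np.linalg.norm(w-np.outer(w@a,a),axis=1)-r
        rr=least_squares(f,[0,0,0,0],loss='soft_l1',f_scale=.001);print(tag,nm,rr.x,np.median(abs(rr.fun)),len(S))
E
```

```text
w4 0.06 (array([-0.00137457,  0.00048086,  0.00039841, -0.00098045]), np.float64(0.00014686301631124804), 4293)
w4 0.075 (array([-0.00137577,  0.00047394,  0.00025046, -0.00148833]), np.float64(0.00014529157396559259), 5350)
w4 0.09 (array([-0.00137424,  0.00047298,  0.00041449, -0.00161037]), np.float64(0.00014290917790090243), 6158)
w5 0.06 (array([-0.00162482,  0.00039016, -0.00128596, -0.0014121 ]), np.float64(0.00014843330787015635), 4307)
w5 0.075 (array([-0.00162134,  0.00038907, -0.00098376, -0.00147711]), np.float64(0.0001442961615744677), 5399)
w5 0.09 (array([-0.00162144,  0.00038928, -0.00099327, -0.00146702]), np.float64(0.00014181171159366457), 6199)
s5 roll [ 6.34340346e-05 -1.00868965e-03 -2.37100162e-02 -9.60901769e-04] 0.0011420222195424497 303
s5 spindle [ 0.00062481 -0.00117282  0.          0.        ] 0.0012007603605363477 64
t5 roll 4
t5 spindle 0
```

```bash
python3 - <<'E'
from snap import *
a=np.radians(79);T=tool_R([0,0,-1],[np.cos(a),np.sin(a),0])
base_t=np.array([-.0015,.0003,.102]);spx=np.array([.551,-.2207])
def tcp(zb): return np.array([*spx,zb])-T@base_t
env.movel(tcp(.098),.05,rot=quat(T));s=st()
print(env.movel(tcp(.06),.05,stop_force=8));st()
print(env.movel(tcp(.016),.05,stop_force=8));st()
print(env.movel(tcp(.005),.015,stop_force=6));st();snap('scene','s6');snap('wrist','w6')
p=cv2.imread('pics/s6.png');cv2.imwrite('pics/s6a.png',cv2.resize(p[170:290,150:290],None,fx=5,fy=5,interpolation=2))
E
```

```text
t 10.43 tcp [ 0.5499 -0.2207  0.2004] q [ 0.432  0.467 -0.201  1.84   0.121  0.845  1.55 ] F [ 0.1  0.2 -1. ] M [-0.03 -0.04 -0.04] open 0.0602
False
t 11.33 tcp [ 0.5497 -0.2208  0.1622] q [ 0.425  0.518 -0.193  1.864  0.137  0.772  1.537] F [ 0.5  0.2 -2.3] M [-0.01 -0.02  0.03] open 0.0596
False
t 12.37 tcp [ 0.5497 -0.2208  0.1183] q [ 0.415  0.581 -0.182  1.884  0.156  0.69   1.52 ] F [ 0.4 -1.1 -0.9] M [-0.04  0.01  0.01] open 0.06
True
t 12.82 tcp [ 0.5496 -0.2208  0.1131] q [ 0.414  0.588 -0.18   1.886  0.159  0.681  1.518] F [-1.8 -1.1  5. ] M [ 0.12  0.18 -0.  ] open 0.0606
```

View pics/s6a.png

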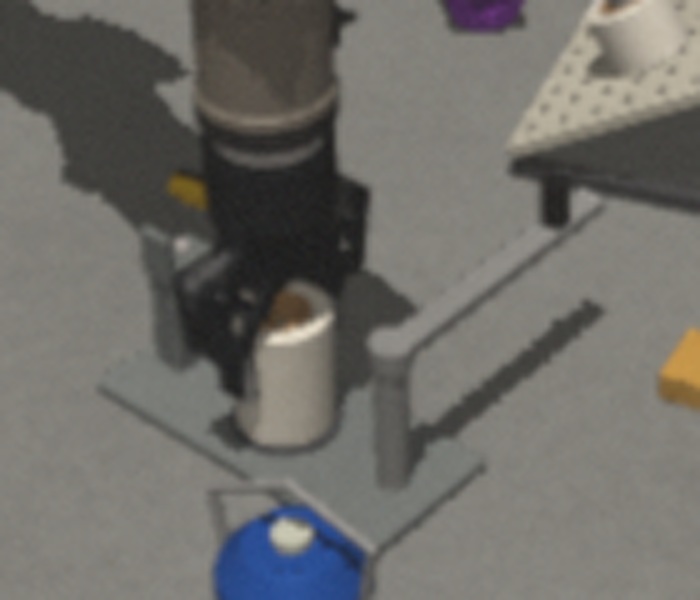

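View pics/w6.png

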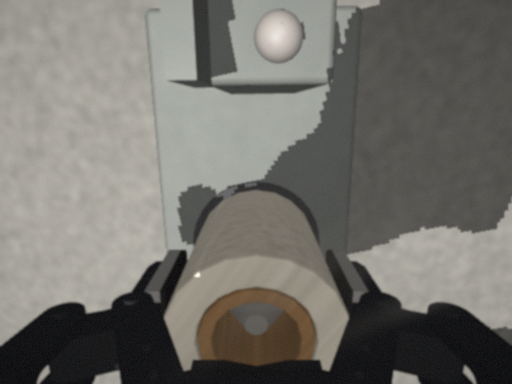

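The scene and wrist views both show the roll down on the seat, with the spindle cone at (258,322) inside the bore. I'll release it, rise, and look at the keeper.

```bash
python3 - <<'E'
from snap import *
env.grip(.085);s=st();p=np.array(s['tcp_pos'])
env.movel(p+[0,0,.10],.12);st()
a=np.radians(-10);T=tool_R([0,0,-1],[np.cos(a),np.sin(a),0])
env.reach([.657,-.10,.32],quat(T));s=st();c,im,d=snap('wrist','w7');snap('scene','s7');snap('top','t7')
def comp(tag):
    c,im,d=load(tag);P=c.cloud(d)
    B=P[(P[...,2]>.104)&(P[...,2]<.1145)&(P[...,0]>.6)&(P[...,0]<.7)&(P[...,1]>-.27)&(P[...,1]<-.03)]
    A=B[(B[:,1]>-.21)];cen=A.mean(0);v=np.linalg.svd((A-cen)[:,:2],full_matrices=False)[2][0];v*=np.sign(v[1])
    k=B[B[:,1]<-.20];print(tag,len(A),'bar dir',np.degrees(np.arctan2(v[1],v[0])),'cen',cen,'cap',len(k),k.min(0) if len(k) else '',k.max(0) if len(k) else '')
    K=P[(P[...,2]>.135)&(P[...,2]<.15)&(P[...,0]>.64)&(P[...,0]<.69)&(P[...,1]>-.12)&(P[...,1]<-.06)]
    print('  knob',len(K),(K.min(0)+K.max(0))/2 if len(K) else '', K.max(0)-K.min(0) if len(K) else '')
for t in ('w1','w7','top0','t7','s7'): comp(t)
E
```

```text
t 13.3 tcp [ 0.5489 -0.2206  0.1122] q [ 0.414  0.59  -0.18   1.887  0.159  0.68   1.518] F [-0.6 -0.3 -0.2] M [-0.04 -0.02  0.04] open 0.0852
t 14.28 tcp [ 0.5483 -0.2205  0.2114] q [ 0.434  0.453 -0.204  1.834  0.116  0.87   1.554] F [-0.7 -0.6  0.9] M [-0.01  0.    0.01] open 0.0851
t 15.72 tcp [ 0.6566 -0.1006  0.3192] q [-0.026  0.448  0.118  1.571 -0.056  1.127 -0.07 ] F [-0.   0.3  0.6] M [-0.    0.01 -0.02] open 0.0851
w1 2149 bar dir 80.62324197539769 cen [ 0.65018594 -0.13760043  0.10867832] cap 1192 [ 0.62199585 -0.24915712  0.10400503] [ 0.65021311 -0.20000071  0.11397077]
  knob 318 [ 0.66008383 -0.08892183  0.13882884] [0.01597648 0.01784102 0.00761211]
w7 3216 bar dir 79.97584206388817 cen [ 0.65376243 -0.1280777   0.10893726] cap 1023 [ 0.62179955 -0.2494286   0.10416112] [ 0.64908057 -0.20009843  0.11401262]
  knob 452 [ 0.66102135 -0.08806829  0.13913815] [0.01727255 0.01706834 0.00763853]
top0 360 bar dir 80.22350695433134 cen [ 0.65464845 -0.13336287  0.10940588] cap 116 [ 0.6250953  -0.248206    0.10467983] [ 0.65012438 -0.20020967  0.11446886]
  knob 39 [ 0.66235452 -0.0896469   0.13960748] [0.01612713 0.01589477 0.0086653 ]
t7 98 bar dir 76.13535659938177 cen [ 0.66509925 -0.07122094  0.10929001] cap 0  
  knob 37 [ 0.66221498 -0.08969558  0.14255183] [0.01674087 0.01679235 0.00967371]
s7 219 bar dir 78.9683312421695 cen [ 0.65534358 -0.1374783   0.10909398] cap 101 [ 0.62259018 -0.25187613  0.10421074] [ 0.65086845 -0.20027237  0.11447823]
  knob 23 [ 0.6621038  -0.09225111  0.13930936] [0.01619188 0.01486351 0.00839325]
```

View pics/w7.png

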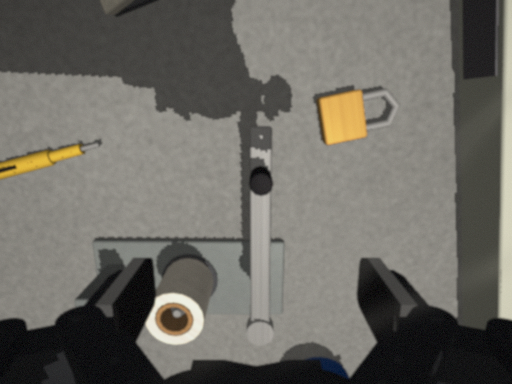

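View pics/s7.png

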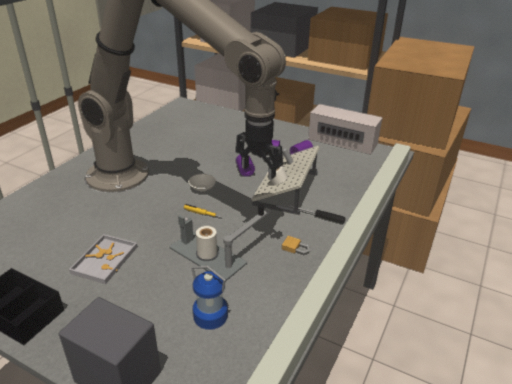

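Now I'll cage the knob, seen at (261,181), and swing the bar along its arc.

```bash
cat > arc.py <<'E'
from snap import *
H=np.array([.6352,-.2363]);Z=.190
def pose(deg,r=.15,z=Z,tw=0):
    a=np.radians(deg);b=np.radians(deg-90+tw)
    T=tool_R([0,0,-1],[np.cos(b),np.sin(b),0])
    return np.array([H[0]+r*np.cos(a),H[1]+r*np.sin(a),z]),quat(T)
E
python3 - <<'E'
from arc import *
env.grip(.045,20)
p,q=pose(80.1,z=.25);env.reach(p,q);st()
p,q=pose(80.1);print(env.movel(p,.08,rot=q,stop_force=8));st()
env.grip(.025,20);st()
for d in (84,90):
    p,q=pose(d);print(d,env.movel(p,.07,rot=q,stop_force=20))
st();snap('wrist','w8')
E
```

```text
t 16.73 tcp [ 0.6606 -0.0884  0.2495] q [-0.036  0.515  0.106  1.633 -0.062  1.    -0.082] F [0.5 0.1 1. ] M [0.   0.01 0.  ] open 0.045
False
t 17.63 tcp [ 0.6613 -0.0886  0.1904] q [-0.029  0.579  0.097  1.676 -0.068  0.889 -0.077] F [ 0.2  0.  -0.4] M [ 0.01  0.04 -0.06] open 0.0452
t 17.97 tcp [ 0.6611 -0.0885  0.1904] q [-0.029  0.579  0.097  1.676 -0.068  0.889 -0.077] F [ 0.2 -0.1  0.4] M [-0.02  0.   -0.03] open 0.025
84 False
90 False
t 18.63 tcp [ 0.6355 -0.0864  0.1901] q [-1.00e-03  5.41e-01  5.30e-02  1.74e+00 -3.60e-02  8.61e-01  6.60e-02] F [ 0.6 -0.2  0.6] M [0.   0.02 0.  ] open 0.0249
```

View pics/w8.png

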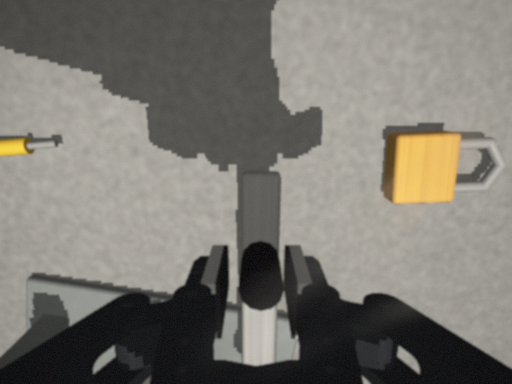

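The knob at (261,275) is between the pads and the bar is following. I'll continue to just before the detent.

```bash
python3 - <<'E'
from arc import *
for d in range(98,163,8):
    p,q=pose(d);r=env.movel(p,.08,rot=q,stop_force=20)
    if r: print('STOP',d);break
st()
for d in (166,169,171,173,175):
    p,q=pose(d);r=env.movel(p,.05,rot=q,stop_force=14);s=st();print(d,r)
    if r: break
snap('wrist','w9');snap('scene','s9');snap('top','t9')
E
```

```text
t 22.36 tcp [ 0.4929 -0.1893  0.19  ] q [ 0.435  0.393 -0.228  1.996  0.125  0.766  1.388] F [-0.5 -0.2  0.9] M [ 0.03 -0.05  0.04] open 0.025
t 22.72 tcp [ 0.49   -0.1994  0.19  ] q [ 0.465  0.395 -0.241  1.993  0.132  0.768  1.472] F [-0.8  0.4 -0.3] M [ 0.02  0.02 -0.01] open 0.0252
166 False
t 23.02 tcp [ 0.4881 -0.2075  0.19  ] q [ 0.488  0.398 -0.25   1.989  0.138  0.77   1.534] F [ 0.5  0.3 -0.2] M [-0.06 -0.03  0.05] open 0.0251
169 False
t 23.28 tcp [ 0.487  -0.2128  0.19  ] q [ 0.503  0.4   -0.256  1.986  0.142  0.772  1.576] F [-0.3 -0.2  0.1] M [ 0.02 -0.01  0.06] open 0.0252
171 False
t 23.49 tcp [ 0.4872 -0.2136  0.1896] q [ 0.517  0.403 -0.268  1.984  0.141  0.774  1.623] F [1.6 2.4 1.3] M [ 0.44 -0.25 -0.01] open 0.0245
173 True
```

View pics/w9.png

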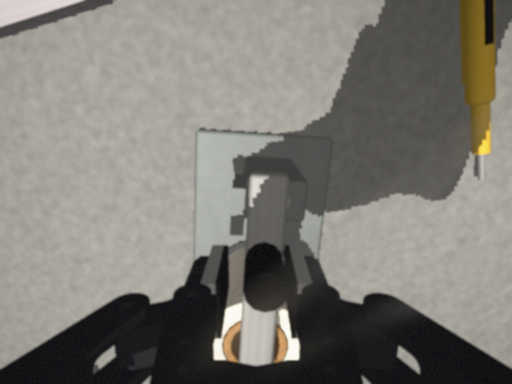

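```bash
cat > bar.py <<'E'
from h import *
def bar(tag):
    c,im,d=load(tag);P=c.cloud(d);H=np.array([.6352,-.2363])
    m=(P[...,2]>.1055)&(P[...,2]<.113)
    B=P[m][:,:2]-H;r=np.hypot(*B.T);an=np.degrees(np.arctan2(B[:,1],B[:,0]))
    k=(r<.192)&(an>140)&(an<185);B=B[k];r=r[k];an=an[k]
    out=[]
    for a,b in [(.03,.06),(.06,.09),(.09,.12),(.168,.185)]:
        kk=(r>a)&(r<b);out.append((kk.sum(),round(float((np.percentile(an[kk],2)+np.percentile(an[kk],98))/2),2)) if kk.sum()>10 else None)
    c0=B[(r<.13)];
    if len(c0)>30:
        v=np.linalg.svd(c0-c0.mean(0),full_matrices=False)[2][0];v*=-np.sign(v[0]);out.append(('dir',np.degrees(np.arctan2(v[1],v[0]))))
    print(tag,out)
E
python3 - <<'E'
from bar import *
for t in('w9','s9','t9'):bar(t)
E
```

```text
w9 [None, (np.int64(34), 171.04), (np.int64(1742), 169.63), (np.int64(1894), 170.88), ('dir', np.float64(173.67283700436562))]
s9 [(np.int64(30), 169.11), (np.int64(46), 171.95), (np.int64(41), 171.73), None, ('dir', np.float64(172.66307342011186))]
t9 [(np.int64(66), 167.84), (np.int64(67), 170.06), (np.int64(67), 169.73), (np.int64(41), 170.51), ('dir', np.float64(169.99164865574096))]
```

```bash
python3 - <<'E'
from arc import *
from bar import bar
p,q=pose(175);r=env.movel(p,.03,rot=q,stop_force=25);s=st();print(r)
p0=np.array(s['tcp_pos']);print(np.degrees(np.arctan2(p0[1]-H[1],p0[0]-H[0])))
snap('wrist','w10');snap('scene','s10');bar('w10');bar('s10')
E
```

```text
t 23.97 tcp [ 0.4875 -0.214   0.1893] q [ 0.528  0.406 -0.278  1.981  0.14   0.776  1.658] F [1.5 2.4 1.3] M [ 0.62 -0.31 -0.04] open 0.0248
True
171.39698523781217
w10 [None, (np.int64(32), 170.66), (np.int64(1754), 169.69), (np.int64(1915), 170.88), ('dir', np.float64(174.9170724650355))]
s10 [(np.int64(32), 170.2), (np.int64(45), 171.87), (np.int64(44), 171.24), None, ('dir', np.float64(171.87645343643055))]
```

The extra 25 N push moved the bar no further, and its angle of about 170° matches shut. I'll back off, rise and check.

```bash
python3 - <<'E'
from arc import *
from bar import bar
p,q=pose(170.2);env.movel(p,.04,rot=q);s=st()
env.grip(.045,20);st()
p,q=pose(170.2,z=.27);env.movel(p,.1,rot=q)
a=np.radians(79);T=tool_R([0,0,-1],[np.cos(a),np.sin(a),0])
env.reach([.53,-.217,.36],quat(T));st()
for n,t in (('wrist','w11'),('scene','s11'),('top','t11')): snap(n,t);bar(t)
p=cv2.imread('pics/s11.png');cv2.imwrite('pics/s11a.png',cv2.resize(p[120:290,160:350],None,fx=3.5,fy=3.5,interpolation=2))
E
```

```text
t 24.32 tcp [ 0.4871 -0.2111  0.1898] q [ 0.497  0.399 -0.253  1.988  0.141  0.771  1.564] F [-0.8  0.5  0.1] M [ 0.04 -0.01  0.01] open 0.0254
t 24.65 tcp [ 0.4873 -0.2111  0.1899] q [ 0.498  0.399 -0.254  1.988  0.141  0.771  1.562] F [ 0.1  0.3 -0.7] M [ 0.05  0.04 -0.05] open 0.0452
t 26.08 tcp [ 0.5303 -0.2169  0.36  ] q [ 0.497  0.276 -0.267  1.723  0.079  1.153  1.587] F [ 0.5  0.5 -0.2] M [-0.05 -0.01  0.01] open 0.045
w11 [(np.int64(460), 168.18), (np.int64(529), 169.77), (np.int64(581), 169.78), (np.int64(529), 170.85), ('dir', np.float64(170.54939066562977))]
s11 [(np.int64(34), 170.83), (np.int64(42), 172.35), (np.int64(42), 171.34), (np.int64(26), 172.09), ('dir', np.float64(171.7282040690372))]
t11 [(np.int64(60), 168.13), None, (np.int64(48), 169.5), (np.int64(47), 170.83), ('dir', np.float64(170.79122294801596))]
```

View pics/w11.png

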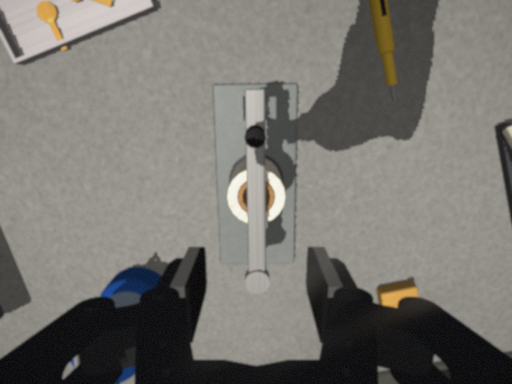

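View pics/s11a.png

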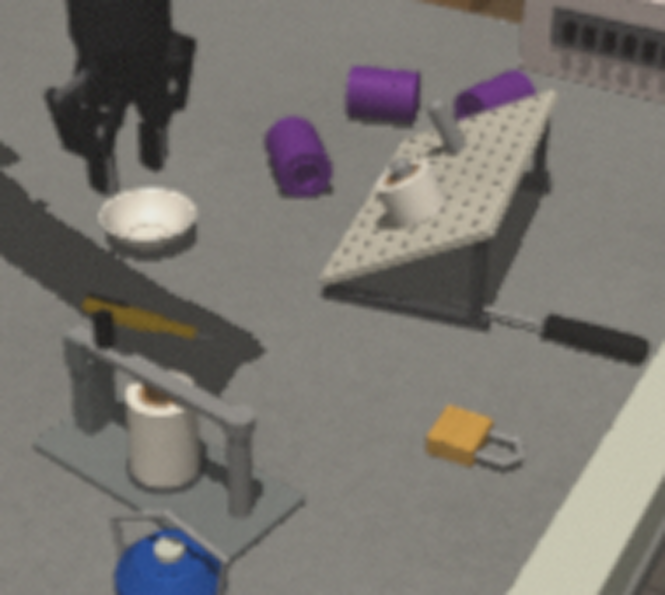

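View pics/t11.png

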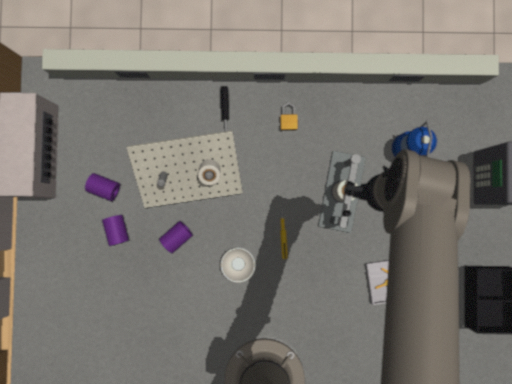

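The wrist view shows the bar parallel to the base edges, over the roll (256,196), with its end on the catch post. The scene view shows the roll upright and seated with clearance under the bar. The short roll, bystanders and decoys haven't moved, and the gripper is clear.

```bash
python3 - <<'E'
from snap import *
st();job.job_done()
E
```

```text
t 26.23 tcp [ 0.529  -0.2169  0.3582] q [ 0.497  0.277 -0.266  1.726  0.079  1.153  1.587] F [-0.1 -0.1 -0.8] M [ 0.01  0.05 -0.02] open 0.045
the job is handed in; nothing more can be done
```

I loaded the tall roll onto the dispenser spindle, closed the keeper bar and handed the job in at about 26 s. No verdict is reported.

- **Roll:** I drew it off its peg along the bore axis and lowered it until the seat pushed back at about 6 N. The gripper was then about 113 mm above the ledge, as expected for a seated roll. I then released it.
- **Keeper bar:** I swung it shut with the knob loosely held between the fingers. It reached a hard stop, and a further push of up to 25 N moved it no further.
- **Last checks:** In the final pictures the bar is parallel to the base, over the seated roll, with its end on the catch post. The short roll and the bystanders look unmoved, apart from the key tray, which the arm partly hid in the last top view. The gripper was clear, with no contact force.
- **Disagreements:** I could not see the snap into the detent directly. I inferred it from the hard stop and the bar angle. The wrist and top cameras put the bar at about 170.5°, and the scene camera, which is coarser, at about 172°; my own estimate of shut was 169.5 to 170°. An early fit suggested the roll was tilted 1° to 2° in the hand. That came from stray background points, and the corrected fit showed no tilt.

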